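# Switch on the vise lamp with its pull knob

## Task

Switch on the lamp beside the vise so that the bent scale beam can be inspected: of the three switch boxes on the bench, take the one with the round-headed spring knob, pull the knob straight up to the end of its travel, keep it there for a moment, then let it go back down and leave it at rest. Do not work the T-handled pull knob or the square push button on the other two boxes.

Things in the scene. Friction and masses are not known exactly. Their poses are not given: they have to be found in the camera images.
- lamp_grip (a point): Centre of the lamp knob's head, moving with it: a round black upright cylinder 36 mm across, 20 mm high, on a steel stem 12 mm across; grip it from above in any direction. At rest the point is 87 mm above the bench, 9 mm above the head's underside, 11 mm below its top. Fixed grey box below: 80 x 80 mm, 50 mm high, with a collar 26 mm across and 6 mm high, so 22 mm of stem is bare.
- lamp_knob (a joint): How far the lamp knob is pulled straight up, in m: 0 at rest, 0.020 at its upper stop. A spring draws it down with about 3.5 N at rest and 8.5 N at the stop. The switch goes on when the knob is kept for a moment near the stop (0.014 or more); let go, it returns to 0 by itself.
- demag_knob (a joint): The other pull knob, on a like box: a black T-handle, bar 62 x 14 mm and 16 mm high, centre 87 mm above the bench. Metres pulled up, 0 at rest, 0.020 at its stop; same spring. Not to be worked. The three boxes stand in a row across the bench in any order, at least 180 mm apart centre to centre; loose parts under 70 mm high lie around them.
- stop_button (a joint): A push button: a flat square black plate 52 x 52 mm and 8 mm thick, its top 71 mm above the bench, on the third like box. Metres pressed down, 0 at rest, 0.006 fully pressed. Not to be worked.
Mind the look-alikes: they are no part of the job. What is shaped like the part that bears demag_knob but orange or yellow is not meant. Leave any purple look-alike of the part that bears stop_button alone.

How it is judged:
On the way:
1. the round lamp knob is pulled up at least 14 mm of its 20 mm and kept there for 0.2 s (value of joint lamp_knob above 0.014 m), for 0.2 s.
At the end, for the whole second after the job is handed in: The round lamp knob is back down at rest (within 3 mm of its rest position, not moving), and the T-handled knob and the push button are at rest (within 3 mm) (value of joint each of lamp_knob, demag_knob, stop_button below 0.003 m and velocity of joint lamp_knob between -0.01 and 0.01 m/s); the robot touches nothing.
It fails at once if the T-handled knob is pulled up more than 6 mm (value of joint demag_knob above 0.006 m).
It fails at once if the push button is pressed more than 4 mm (value of joint stop_button above 0.004 m).
It also fails if it takes over 32 s, if anything falls off the work surface, if the arm or the gripper's body presses on something with over 40 N, if the wrist force passes 120 N, or if a joint passes its speed limit or range.

## Robot

A 6-joint arm with a two-finger parallel gripper is mounted at the origin on the work surface. World frame = base frame: x ahead of the robot, y to its left, z up, the work surface at z = 0. Lengths are in m, angles in rad, forces in N, time in s.
With the tool pointing down it reaches from about 0.275 to 0.775 m from the base axis. Payload 14.6 kg.
Tool frame: the origin (TCP) lies on the centre line of the jaws, within the pads' length; the fingertips stand 17 mm ahead of it and the grasp point (between the pads) lies 2 mm behind it; z points along the fingers, y is the direction in which the jaws open and shut (so a half turn about z gives the same grasp; the last joint's range is limited). The gripper opens to 85 mm and grips with 20 to 120 N. Pads are 22 mm wide; open, the fingers measure 114 mm over their backs; the gripper's body (76 mm by 85 mm) begins 54 mm behind the grasp point. The pads swing forward as they close: fully open they stand 13 mm farther back than shut.
Start: joints at [1.013, 0.263, -0.048, 1.259, 0, 1.415], TCP at [0.206, 0.483, 0.248] pointing down, gripper open.
Joint ranges: [-2.65, 2.65], [-0.89, 1.7], [-1.18, 1.37], [-2.13, 2.11], [-1.35, 1.29], [-3.14, 3.14]. Speed limits (rad/s): [1.89, 1.89, 2.57, 2.79, 3.14, 3.14].

## Interface

Orientations are given as a unit quaternion [x, y, z, w].
In Python, from rig import ctrl gives the robot as it stands.
- The arm moves only by the tool servo_tool, never from a script. Its argument "series" is a list of rows, each a list of 7 numbers: the turn, a rotation vector about the tool's x, y, z in rad, then the shift along the tool's x, y, z in cm, then the opening, from 0 (shut) to 1 (fully open). In form: [[ax, ay, az, x, y, z, fingers], ...]. A call has 1 to 10 rows; each row is the pose to reach, as a shift and turn from the pose measured when the call began, along the tool's axes at that moment; what a row does not reach only later rows make up. A row lasts 1/10 s, in which the tool goes at most 50 mm and 8.59 degrees, less where a joint would pass 70% of its speed; a pose out of reach is approached as far as the arm can. A call with a gripper value outside its range is refused whole. The fingers move at their own pace and stop on an object; "newtons" is the grip in N (left out, the last holds). Time passes only in rows, so rows that repeat a pose let the fingers close. It gives the time, the measured TCP pose, the force and the opening at its end, in the units of the state.
- ctrl.get_obs(): the state, without advancing time (a new reading comes with each control period).
- ctrl.read_camera(name): name is "side" or "top"; returns a dict with "frame" (420x560x3 uint8, red, green, blue), "intrinsics" (3x3 intrinsics, pixels), "position" and "attitude" of the camera in the world. Camera axes: x right, y up, looking along -z (the intrinsics and any distortion apply to the point x, -y, -z); pixel columns grow to the right and rows downward; lengths in m; the calibration is good to about 2 mm. A picture is of the moment at which its call begins. There is no depth.
- ctrl.hand_in(): hands the job in, once; it reports no verdict.
The state is a dict: "time": time; "qpos": joint angles; "joint_vel": joint speeds; "effort": joint torques, N m; "tool_pos": TCP position; "orientation": TCP orientation; "ft_force": force on the tool from outside, world axes, zero at the start; "wrist_torque": the same for the moment, N m; "grip_width": opening from 0.0 (shut) to 1.0 (fully open).
Only numpy, scipy, OpenCV 4.12 (cv2) and the standard library are available. Lean on these libraries where they do the work, as an engineer would, in place of code of your own. Each camera call takes 0.05 s, during which the arm holds its last target. There are 200 camera calls.

## Working session

There is one attempt and no reset: what is moved stays moved. The work goes in short steps, Python scripts to look and compute and a tool call to move; the robot and the scene stay as the last step left them, time stands still between calls to the robot, and variables do not carry over. Pictures are saved under pics/ and viewed, on a budget of 10 in all, crops included, one or two more only if the job needs it, and the job is handed in when it is done.

Besides the shell and the picture viewer there is one more tool, called by a JSON object that holds its "op" and its "data", one argument or row to a line. servo_tool: Moves the arm, as the interface text tells. Its arguments: {"type":"object","properties":{"series":{"type":"array"},"newtons":{"type":"number"}},"required":["series"]}

```bash
mkdir -p pics; cat > h.py <<'E'
import numpy as np,cv2,json
from rig import ctrl
from scipy.spatial.transform import Rotation as R
def cam(n):
    c=ctrl.read_camera(n); c={k:(np.array(v)) for k,v in c.items() if k in("frame","intrinsics","position","attitude")}
    np.savez(f"{n}.npz",**c); return c
def load(n): return dict(np.load(f"{n}.npz"))
def Rm(c):
    a=c["attitude"]; return a if a.shape==(3,3) else R.from_quat(a).as_matrix()
def pix2z(c,u,v,z):
    d=np.linalg.inv(c["intrinsics"])@[u,v,1]; d=Rm(c)@(d*[1,-1,-1]); p=c["position"]
    return p+d*(z-p[2])/d[2]
def proj(c,P):
    q=(Rm(c).T@(np.array(P)-c["position"]))*[1,-1,-1]; q=c["intrinsics"]@q; return q[:2]/q[2]
def save(f,im): cv2.imwrite("pics/"+f,im[...,::-1])
E
python3 - <<'E'
from h import *
for n in("top","side"):
    c=cam(n); save(n+"0.png",cv2.resize(c["frame"],(800,600),interpolation=cv2.INTER_CUBIC)); print(n,c["position"],c["attitude"],c["intrinsics"])
    print(ctrl.read_camera(n).keys())
print(ctrl.get_obs())
E
```

```text
top [0.38881374 0.00866134 1.02405493] [-0.05597612  0.06259756  0.7067666  -0.70244515] [[472.3023642    0.         286.40949771]
 [  0.         472.3023642  206.12219091]
 [  0.           0.           1.        ]]
dict_keys(['frame', 'intrinsics', 'position', 'attitude'])
side [ 0.48163392 -0.66639663  0.74596714] [ 0.3864719  -0.00981075 -0.0454508   0.92112835] [[417.88799971   0.         276.18790849]
 [  0.         417.88799971 208.57024589]
 [  0.           0.           1.        ]]
dict_keys(['frame', 'intrinsics', 'position', 'attitude'])
{'time': 0.2, 'qpos': array([ 1.01273162e+00,  2.63384228e-01, -4.86475121e-02,  1.25938247e+00,
        2.39825243e-06,  1.41549828e+00]), 'joint_vel': array([ 0.0003909 , -0.00043612,  0.00223302, -0.00046903, -0.00167646,
       -0.00078089]), 'effort': array([ 1.35387305e-03, -6.37312961e+01,  3.84420669e+01,  9.85926948e-03,
       -6.77039566e-05, -7.26861003e-06]), 'tool_pos': array([0.20571687, 0.48287911, 0.24800323]), 'orientation': array([ 2.00024883e-01,  9.79790769e-01, -2.89078784e-04, -1.08995847e-04]), 'ft_force': array([-1.48649145,  0.06635061,  0.30837881]), 'wrist_torque': array([-0.0121396 , -0.01030409,  0.0183651 ]), 'grip_width': 0.9992062523229219}
```

View pics/top0.png

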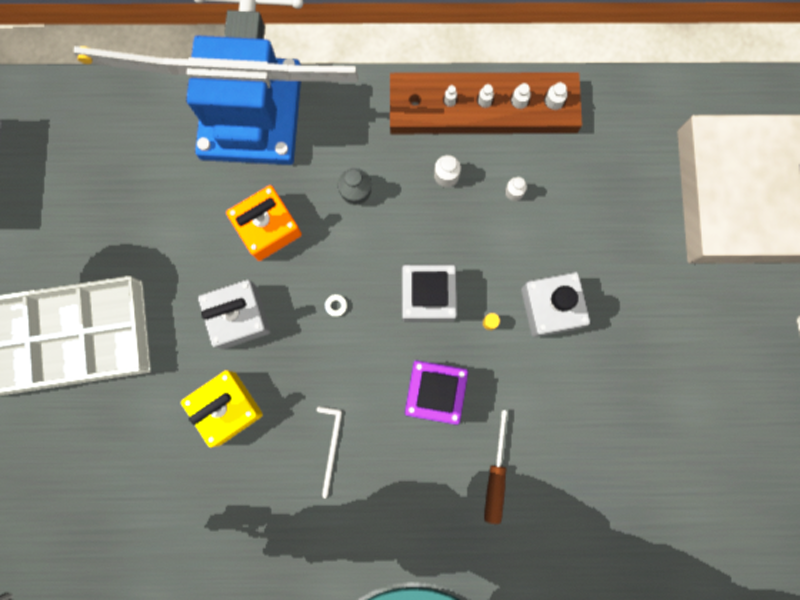

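View pics/side0.png

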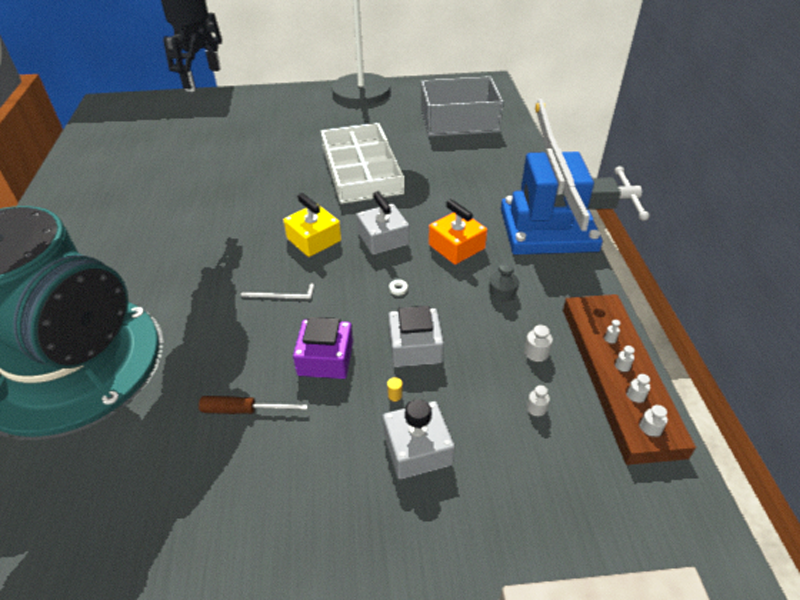

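The top view (800-px scale) shows three grey boxes: a T-handle at (225,312), a square button at (430,290) and a round knob at (564,298). The side view shows the same round knob at (418,412). The orange and yellow T-handles and the purple button are look-alikes. The round-headed one fits, so I'll confirm it in an enlarged crop.

```bash
python3 - <<'E'
from h import *
t=load("top");s=load("side")
a=cv2.resize(t["frame"][180:245,355:425],(420,390),interpolation=cv2.INTER_CUBIC)
b=cv2.resize(s["frame"][270:335,258:328],(420,390),interpolation=cv2.INTER_CUBIC)
im=np.hstack([a,b])[:, :]; save("crop.png",cv2.resize(im,(798,370)))
p=pix2z(t,564*.7,298*.7,.098); print(p, proj(s,p)/.7)
q=pix2z(s,418*.7,407*.7,.098);print(q)
E
```

```text
[ 0.53957499 -0.21637096  0.098     ] [415.7869975  408.36679074]
[ 0.54269468 -0.21454284  0.098     ]
```

View pics/crop.png

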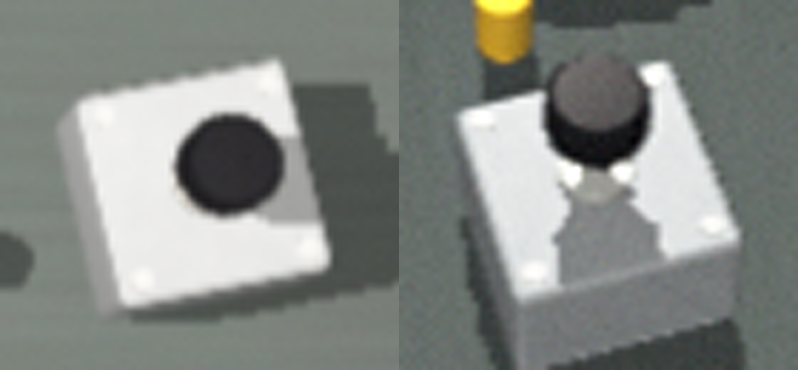

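```bash
python3 - <<'E'
from h import *
t=load("top");s=load("side")
print("lampbase",pix2z(s,360*.7,90*.7,.02))
p=pix2z(t,395.7,208.6,.098);q=pix2z(s,293.3,285.8,.098);print(p,q)
g=(p+q)/2;g[2]=.085
o=ctrl.get_obs();M=R.from_quat(o["orientation"])
for z in(.25,.2,.085):
    print(M.inv().apply([g[0],g[1],z]-o["tool_pos"])*100)
E
```

```text
lampbase [0.51714723 0.8750115  0.02      ]
[ 0.53956524 -0.2181667   0.098     ] [ 0.54374918 -0.2166767   0.098     ]
[-58.35517138 -51.25870474  -0.17412058]
[-58.35566108 -51.25565435   4.82587846]
[-58.3567874  -51.24863847  16.32587627]
```

The crop confirms a round black cylinder on a stem on the grey box. It stands at about (0.541, -0.217), and the two cameras agree to 4 mm. Moving above it.

{"op": "servo_tool", "data": {
  "series": [
    [0, 0, 0, -29, -25.5, 0, 1],
    [0, 0, 0, -29, -25.5, 0, 1],
    [0, 0, 0, -29, -25.5, 0, 1],
    [0, 0, 0, -29, -25.5, 0, 1],
    [0, 0, 0, -29, -25.5, 0, 1],
    [0, 0, 0, -29, -25.5, 0, 1],
    [0, 0, 0, -29, -25.5, 0, 1],
    [0, 0, 0, -40, -35, 0, 1],
    [0, 0, 0, -40, -35, 0, 1],
    [0, 0, 0, -40, -35, 0, 1]
  ]
}}

```text
time: 1.2
tool_pos: [0.4231, 0.0303, 0.2483]
orientation: [0.2, 0.98, -0.0, 0.0]
ft_force: [1.4, 0.7, -0.9]
grip_width: 0.999
```

{"op": "servo_tool", "data": {
  "series": [
    [0, 0, 0, -20.6, -18.1, 4, 1],
    [0, 0, 0, -20.6, -18.1, 4, 1],
    [0, 0, 0, -20.6, -18.1, 4, 1],
    [0, 0, 0, -20.6, -18.1, 4, 1],
    [0, 0, 0, -20.6, -18.1, 4, 1],
    [0, 0, 0, -20.6, -18.1, 4, 1],
    [0, 0, 0, -20.6, -18.1, 4, 1],
    [0, 0, 0, -20.6, -18.1, 8, 1],
    [0, 0, 0, -20.6, -18.1, 8, 1],
    [0, 0, 0, -20.6, -18.1, 8, 1]
  ]
}}

```text
time: 2.2
tool_pos: [0.541, -0.2163, 0.1689]
orientation: [0.2, 0.98, 0.0, -0.001]
ft_force: [0.4, 0.9, 0.8]
grip_width: 1.001
```

```bash
python3 - <<'E'
from h import *
o=ctrl.get_obs();print(o["time"],o["tool_pos"],o["qpos"])
s=cam("side");t=cam("top")
a=cv2.resize(s["frame"][190:340,220:370],(400,400));b=cv2.resize(t["frame"][130:280,320:470],(400,400))
save("near.png",np.hstack([a,b]))
E
```

```text
2.2 [ 0.54104168 -0.21632581  0.16890707] [-5.20020064e-01  3.95376683e-01 -6.69805681e-02  1.10955170e+00
 -3.24935406e-04 -1.17332726e-01]
```

View pics/near.png

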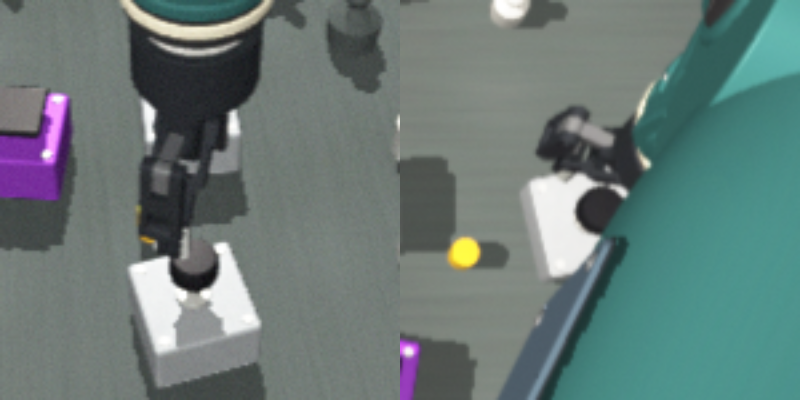

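The side view (left) shows the near fingertip at about (170,250) and the knob head at (194,265). The top view shows the head at (600,210), partly hidden by the arm. I'll check the fingertip projection against the picture.

```bash
python3 - <<'E'
from h import *
s=load("side");T=np.array([.541,-.2163,.169]);y=np.array([.392,.92,0])
f=lambda P:(proj(s,P)-[220,190])*400/150
for k in(-.0425,-.057,.0425):print(k,f(T+y*k-[0,0,.004]))
print(f([.5417,-.2174,.098]))
E
```

```text
-0.0425 [173.49368762 247.00712103]
-0.057 [166.67676299 265.47256945]
0.0425 [209.91957014 148.33795689]
[192.67090821 256.5792232 ]
```

{"op": "servo_tool", "data": {
  "series": [
    [0, 0, 0, 0, 0, 2, 1],
    [0, 0, 0, 0, 0, 4, 1],
    [0, 0, 0, 0, 0, 5.5, 1],
    [0, 0, 0, 0, 0, 7, 1],
    [0, 0, 0, 0, 0, 8, 1],
    [0, 0, 0, 0, 0, 8.7, 1],
    [0, 0, 0, 0, 0, 8.7, 1]
  ]
}}

```text
time: 3.0
tool_pos: [0.5421, -0.2169, 0.0831]
orientation: [0.2, 0.98, -0.0, 0.001]
ft_force: [-0.0, -0.4, 0.0]
grip_width: 1.0
```

{"op": "servo_tool", "data": {
  "series": [
    [0, 0, 0, 0, 0, 0, 0.3],
    [0, 0, 0, 0, 0, 0, 0.3],
    [0, 0, 0, 0, 0, 0, 0.3],
    [0, 0, 0, 0, 0, 0, 0.3],
    [0, 0, 0, 0, 0, 0, 0.3],
    [0, 0, 0, 0, 0, 0, 0.3],
    [0, 0, 0, 0, 0, 0, 0.3],
    [0, 0, 0, 0, 0, 0, 0.3]
  ],
  "newtons": 40
}}

```text
time: 3.8
tool_pos: [0.5426, -0.2164, 0.0838]
orientation: [0.2, 0.98, 0.0, 0.001]
ft_force: [1.8, 5.7, 6.6]
grip_width: 0.404
```

Opening of 0.40 is about 34–36 mm, so the head is gripped. Pulling up.

{"op": "servo_tool", "data": {
  "series": [
    [0, 0, 0, 0, 0, -0.4, 0.3],
    [0, 0, 0, 0, 0, -0.8, 0.3],
    [0, 0, 0, 0, 0, -1.2, 0.3],
    [0, 0, 0, 0, 0, -1.6, 0.3],
    [0, 0, 0, 0, 0, -1.9, 0.3],
    [0, 0, 0, 0, 0, -1.9, 0.3],
    [0, 0, 0, 0, 0, -1.9, 0.3],
    [0, 0, 0, 0, 0, -1.9, 0.3]
  ]
}}

```text
time: 4.6
tool_pos: [0.5426, -0.2163, 0.1026]
orientation: [0.2, 0.98, 0.0, 0.001]
ft_force: [4.1, 1.3, -8.7]
grip_width: 0.403
```

```bash
python3 - <<'E'
from h import *
s=cam("side");o=ctrl.get_obs();print(o["time"],o["tool_pos"],o["ft_force"],o["grip_width"])
a=cv2.resize(s["frame"][240:340,240:350],(660,600),interpolation=cv2.INTER_CUBIC);save("up.png",a)
for z in(.078,.098):
  for d in(0,.02):print(z,d,(proj(s,[.5417,-.2174,z+d])-[240,240])*6)
E
```

```text
4.65 [ 0.54254837 -0.21631083  0.10260654] [ 4.00726351  1.29953006 -8.60301488] 0.4015952265446777
0.078 0 [312.88219211 314.24881456]
0.078 0.02 [313.50954348 277.30325219]
0.098 0 [313.50954348 277.30325219]
0.098 0.02 [314.15996077 238.99930698]
```

View pics/up.png

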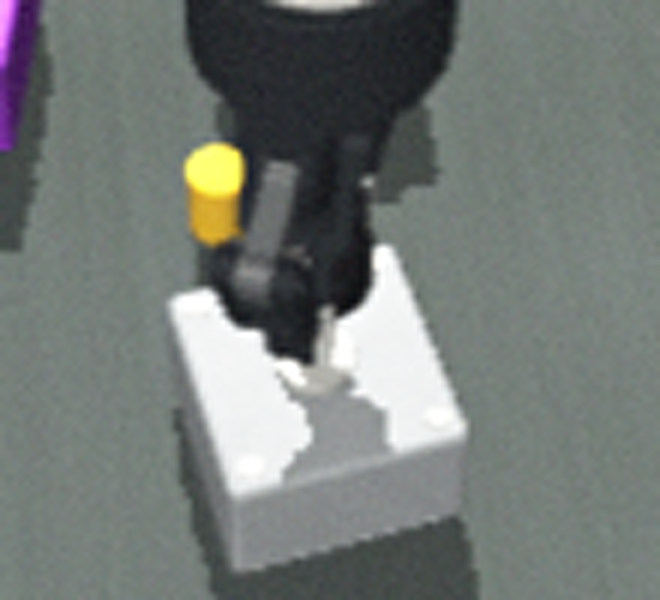

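The near finger at (290,350) holds the head up, with longer bare stem showing at (325,340). The pull of -8.6 N matches the spring force near the stop. I'll go 1 mm further to the stop and hold.

{"op": "servo_tool", "data": {
  "series": [
    [0, 0, 0, 0, 0, -0.15, 0.3],
    [0, 0, 0, 0, 0, -0.15, 0.3],
    [0, 0, 0, 0, 0, -0.15, 0.3],
    [0, 0, 0, 0, 0, -0.15, 0.3],
    [0, 0, 0, 0, 0, -0.15, 0.3]
  ]
}}

```text
time: 5.15
tool_pos: [0.5425, -0.2163, 0.104]
orientation: [0.2, 0.98, 0.0, 0.001]
ft_force: [5.3, 0.7, -13.6]
grip_width: 0.401
```

The force jumped to -13.6 N, so the knob is on the stop. Lowering it back to its rest height, then releasing.

{"op": "servo_tool", "data": {
  "series": [
    [0, 0, 0, 0, 0, 0, 0.3],
    [0, 0, 0, 0, 0, 0.5, 0.3],
    [0, 0, 0, 0, 0, 1.0, 0.3],
    [0, 0, 0, 0, 0, 1.5, 0.3],
    [0, 0, 0, 0, 0, 1.9, 0.3],
    [0, 0, 0, 0, 0, 1.95, 0.3],
    [0, 0, 0, 0, 0, 1.95, 0.3]
  ]
}}

```text
time: 5.85
tool_pos: [0.5426, -0.2163, 0.0845]
orientation: [0.2, 0.98, 0.0, 0.001]
ft_force: [2.1, 1.6, -4.3]
grip_width: 0.4
```

{"op": "servo_tool", "data": {
  "series": [
    [0, 0, 0, 0, 0, 0, 1],
    [0, 0, 0, 0, 0, 0, 1],
    [0, 0, 0, 0, 0, 0, 1],
    [0, 0, 0, 0, 0, 0, 1],
    [0, 0, 0, 0, 0, 0, 1],
    [0, 0, 0, 0, 0, 0, 1],
    [0, 0, 0, 0, 0, 0, 1],
    [0, 0, 0, 0, 0, 0, 1]
  ]
}}

```text
time: 6.65
tool_pos: [0.5426, -0.2163, 0.0845]
orientation: [0.2, 0.98, 0.0, 0.001]
ft_force: [0.2, -0.8, -0.1]
grip_width: 1.0
```

{"op": "servo_tool", "data": {
  "series": [
    [0, 0, 0, 0, 0, -2, 1],
    [0, 0, 0, 0, 0, -4, 1],
    [0, 0, 0, 0, 0, -7, 1],
    [0, 0, 0, 0, 0, -11, 1],
    [0, 0, 0, 0, 0, -14, 1],
    [0, 0, 0, 0, 0, -14, 1],
    [0, 0, 0, 0, 0, -14, 1],
    [0, 0, 0, 0, 0, -14, 1]
  ]
}}

```text
time: 7.45
tool_pos: [0.5418, -0.2161, 0.2234]
orientation: [0.2, 0.98, 0.0, 0.001]
ft_force: [0.1, 0.4, -0.2]
grip_width: 0.995
```

```bash
python3 - <<'E'
from h import *
s=cam("side");o=ctrl.get_obs();print(o["time"],o["tool_pos"],o["ft_force"],abs(o["joint_vel"]).max())
save("end.png",cv2.resize(s["frame"],(800,600),interpolation=cv2.INTER_CUBIC))
E
```

```text
7.5 [ 0.54179141 -0.21604986  0.22333756] [-0.38477385  0.37823858 -0.09818067] 0.0038087046361484347
```

View pics/end.png

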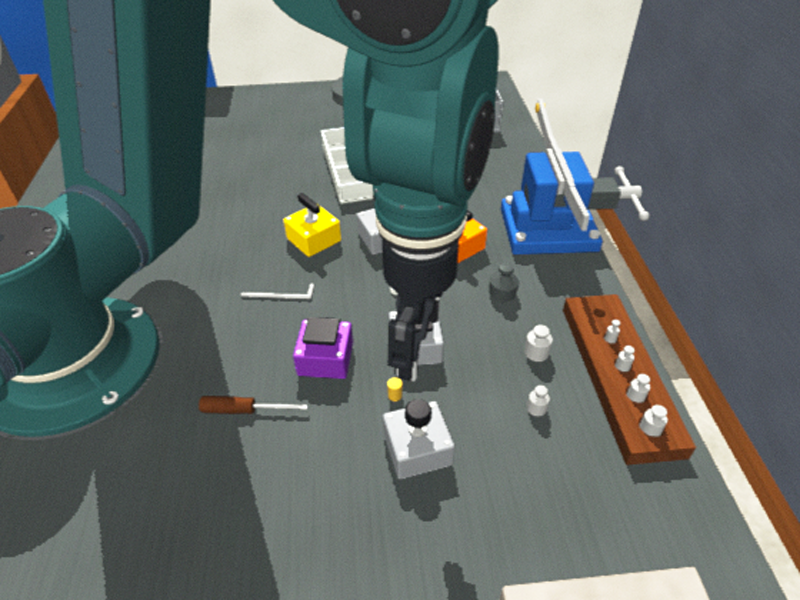

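The knob head is back at (418,412), where it started. The gripper hangs clear and the loose parts in view haven't moved. Handing in.

```bash
python3 -c "
from rig import ctrl
print(ctrl.hand_in())"
```

```text
the job is handed in; nothing more can be done
None
```

I gripped the round-headed lamp knob from above and pulled it straight up about 20 mm to its stop. It stayed there roughly 0.8 s, then I lowered it to rest, opened the gripper and backed off 14 cm. The job was handed in at about 7.5 s.

- **Pull:** the upward load was 8.6 N at 19 mm, matching the spring, and rose to 13.6 N at the stop.
- **After release:** the wrist force was near zero, and the last picture shows the knob back at its starting pixel with the gripper clear of everything.
- **Other boxes:** the arm went nowhere near the T-handle or push button, except to pass well above them. In the last picture the arm hides the T-handle and most of the push button, so I did not see them at rest.
- **Disagreement:** the two cameras differed by about 4 mm on the knob's position, which the open jaws easily covered.
- **Not confirmed:** I did not check whether the lamp itself lit, and the hand-in gave no verdict.

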